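Press the brass bush home in a printed bracket

ROBOT

A 7-joint arm with a two-finger parallel gripper is mounted at the origin on the work surface. World frame = base frame: x ahead of the robot, y to its left, z up, the work surface at z = 0. Lengths are in m, angles in rad, forces in N, time in s.
With the tool pointing down it reaches from about 0.4 to 0.85 m from the base axis. Payload 4.5 kg.
Tool frame: the origin (TCP) lies on the centre line of the jaws, within the pads' length; the fingertips stand 11 mm ahead of it and the grasp point (between the pads) lies 8 mm behind it; z points along the fingers, y is the line along which they close (so a half turn about z gives the same grasp; the last joint's range is limited). The gripper opens to 88 mm and grips with 3 to 60 N. Pads are 18 mm wide; open, the fingers measure 123 mm over their backs; the gripper's body (75 mm by 187 mm) begins 45 mm behind the grasp point.
Start: joints at [-1.172, 0.689, -0.195, 1.565, 0.157, 0.902, -0.215], TCP at [0.223, 0.584, 0.25] pointing down, gripper open.
Joint ranges: [-3.01, 3.01], [-0.46, 2.08], [-1.47, 1.51], [0.13, 2.56], [-1, 4.14], [0.04, 2.09], [-2.66, 2.66]. Speed limits (rad/s): [2.57, 2.57, 3.14, 3.14, 3.14, 3.14, 3.14].

INTERFACE

Orientations are given as a rotation vector (axis times angle).
In Python, from cell import sense, camera, camera_model, job_done gives the robot as it stands.
- The arm moves only by the shell command python3 -m inch 'ROWS' [FORCE]. ROWS is JSON, a list of rows, each a list of 7 numbers: the shift along the tool's x, y, z in m, then the turn, a rotation vector about the tool's x, y, z in rad, then the opening, from 0 (shut) to 1 (fully open). A call has 1 to 12 rows; each row is the pose to reach, as a shift and turn from the pose commanded when the call began, along the tool's axes at that moment; what a row does not reach only later rows make up. A row lasts 1/10 s, in which the tool goes at most 50 mm and 8.59 degrees, less where a joint would pass 70% of its speed; a pose out of reach is approached as far as the arm can. A call with a gripper value outside its range is refused whole. The fingers move at their own pace and stop on an object; FORCE is the grip in N (left out, the last holds). Time passes only in rows, so rows that repeat a pose let the fingers close. It gives the time, the measured TCP pose, the force, the opening and the grip force at its end, in the units of the state.
- sense(): the state, without advancing time (a new reading comes with each control period).
- camera(name): name is "scene" or "top" or "wrist"; returns (picture, depth): 420x560x3 uint8, red, green, blue; 420x560 float32, m along the optical axis (not along the pixel's ray), 0 where there is no reading.
- camera_model(name): a dict with "fx", "fy", "cx", "cy" (pixels), "dist" ([k1, k2, p1, p2, k3] as OpenCV has them; the pictures are not rectified), "R" (3x3) and "t" (3): a world point X has camera coordinates R X + t. Camera axes: x right, y down, z forward; pixel columns grow to the right and rows downward; lengths in m; the calibration is good to about 2 mm. A picture is of the moment at which its call begins: read the wrist's pose just before it. camera_model takes no time and is no camera call; for the wrist camera it gives the pose at the moment of the call.
- job_done(): hands the job in; it is judged then, once.
The state is a dict: "t": time; "joint_pos": joint angles; "joint_velocities": joint speeds; "joint_torque": joint torques, N m; "position": TCP position; "eef_rot": TCP orientation; "wrist_force": force on the tool from outside, world axes, zero at the start; "torque": the same for the moment, N m; "width": finger opening in m; "finger_force": force on a finger pad.
Only numpy, scipy, OpenCV 4.12 (cv2) and the standard library are available. Lean on these libraries where they do the work, as an engineer would, in place of code of your own. Each camera call takes 0.05 s, during which the arm holds its last target. There are 200 camera calls.

TASK

Lay the blue printed bracket, brass bush upward, flat into the orange-rimmed nest of the hand press's sliding carriage and let go, then push the carriage fully home under the plunger (it has a red-topped handle). Press the red plunger head down to its stop so that the press drives the bush flush, let the head spring back up, and pull the carriage all the way out again with the bracket still lying in the nest. Leave the orange bracket, the filament spool, the red box and the cutters where they are.

Things in the scene. Friction and masses are not known exactly. Their poses are not given: they have to be found in the camera images.
- press: Fixed hand press, yaw up to 0.3 rad. Origin on the table, mid-track; +y: the way the carriage slides home. Grey base: x -55 to +95 mm, y +-165 mm, 18 mm high, two rails to 24 mm. Plunger axis at x 0, y +100 mm, in a blue arm (40 mm wide in y, 95 to 128 mm high, x -22 to +92 mm) on a column at x +75, y +100 mm. Plunger foot, 26 mm wide, 72 mm above the table when up.
- nest (a point): Centre of the nest's floor, 34 mm above the table; rides on the carriage, axes as the press. A shallow tray 70 mm long (press y), 46 mm wide (press x); orange rim 6 mm high, 4 mm thick, round ends and corners; the middle 46 mm of each long side is open for fingers. The black carriage plate is 76 mm wide and reaches 44 mm to +y, 120 mm to -y of this point.
- handle (a point): Centre of the top (80 mm above the table) of the carriage's handle, an upright steel post 18 mm in diameter with a red cap 20 mm in diameter, 8 mm high. It stands on the carriage plate (top 34 mm above the table), 100 mm to the -y side of the nest centre, and rides with it; axes as the press.
- carriage (a joint): Travel of the carriage along the press +y, m: 0 fully out (nest clear of the arm, for loading), 0.14 fully home (nest centre under the plunger). Starts up to 0.035 in. Friction about 2 N; it stays where it is left.
- head (a point): Centre of the top face of the red plunger head, a round knob 46 mm in diameter (flat top 40 mm), 168 mm above the table when up; it moves down with the plunger.
- plunger (a joint): Downward travel of the plunger, m: 0 up, 0.018 at its stop. A spring returns it: about 6 N at the top to 12 N at the stop; driving the bush takes about 4 N more.
- blue_bracket: Loose blue printed bracket, a block 64 x 40 x 20 mm (x, y, z), 60 g, lying flat on the table, origin at the centre of its underside. The brass bush stands at the middle of its top. It is alike after a half turn.
- bush (a joint): How far the brass bush of the blue bracket is pressed in, m: 0 standing 7 mm proud of the bracket's top, 0.007 exactly flush. The press leaves it at about 0.0065. Stiff: moves only at above 4 N.
- bush_top (a point): Centre of the top of the brass bush (13 mm in diameter); 27 mm above the bracket's underside while proud.
- orange_bracket: Loose orange bracket of the same size, already finished with its bush flush; a bystander, to be left alone. Origin at the centre of its underside.
- spool: Loose copper-coloured filament spool lying flat, 170 mm in diameter, 60 mm high; bystander. Origin at the centre of its underside.
- bush_box: Loose open red box 90 x 120 x 30 mm with brass bushes; bystander. Origin at the centre of its underside.
- cutters: Loose flush cutters with blue handles lying flat, 140 mm long, 12 mm high; bystander. Origin at the table below the pivot, tip to +x, handles to -x.
There are look-alikes about, which are no part of the job. What is shaped like the blue_bracket but green or turquoise is not meant.

How it is judged:
By the outcome, as a careful person would: the job done as asked, in the order asked, and still so for the second after the job is handed in, with the robot touching nothing.
It also fails if it takes over 64 s, if anything falls off the work surface, if the arm or the gripper's body presses on something with over 40 N, if the wrist force passes 120 N, or if a joint passes its speed limit or range.

## Working session

There is one attempt and no reset: what is moved stays moved. The work goes in short steps, Python scripts to look and compute and a shell command to move; the robot and the scene stay as the last step left them, time stands still between calls to the robot, and variables do not carry over. Pictures are saved under pics/ and viewed, at most 10 in all, crops included, and the job is handed in when it is done.

```bash
mkdir -p pics; ls; cat > h.py <<'E'
import numpy as np, cv2
from cell import sense, camera, camera_model
def pts(m,uv):
    K=np.array([[m['fx'],0,m['cx']],[0,m['fy'],m['cy']],[0,0,1.]])
    return cv2.undistortPoints(np.float32(uv).reshape(-1,1,2),K,np.array(m['dist'])).reshape(-1,2)
def plane(m,uv,z):
    n=pts(m,uv);R=np.array(m['R']);t=np.array(m['t']);C=-R.T@t
    d=np.c_[n,np.ones(len(n))]@R
    return C+d*((z-C[2])/d[:,2])[:,None]
def cloud(m,uv,dep):
    n=pts(m,uv);R=np.array(m['R']);t=np.array(m['t'])
    return (np.c_[n,np.ones(len(n))]*np.asarray(dep)[:,None]-t)@R
def save(n,im): cv2.imwrite('pics/'+n+'.png',im[:,:,::-1])
E
python3 - <<'E'
from h import *
for n in ['top','scene']:
    p,d=camera(n); save(n+'0',p); np.savez('/tmp/'+n,p=p,d=d)
    m=camera_model(n);print(n,-np.array(m['R']).T@np.array(m['t']))
s=sense();print(s['t'],s['position'],s['eef_rot'],s['width'])
E
```

```text
pics
top [0.33089428 0.03354436 1.1346965 ]
scene [ 1.10871293 -0.63117263  1.01843204]
0.1 [0.22281655 0.58336182 0.24901674] [-5.69651719e-01 -3.08935577e+00  2.49462556e-03] 0.08820104438331777
```

View pics/top0.png

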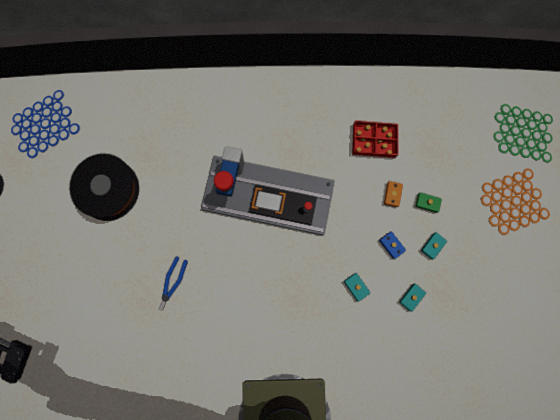

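View pics/scene0.png

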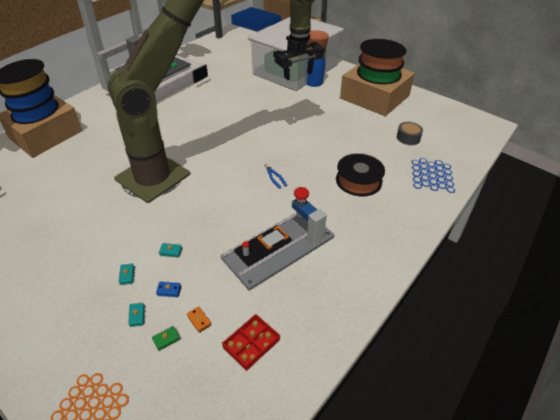

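Top picture: the blue bracket is at (392,245). Look-alikes are turquoise at (433,245), (357,287) and (413,297), green at (429,202), and orange at (394,194). The press has its red head at (224,180), handle at (308,206) and nest at (268,201). The scene picture agrees, with the blue one at (168,289). I choose (392,245) and will check it in a crop.

```bash
python3 - <<'E'
from h import *
z=np.load('/tmp/top.npz');p,d=z['p'],z['d'];m=camera_model('top')
hsv=cv2.cvtColor(p,cv2.COLOR_RGB2HSV)
def blobs(lo,hi,roi,mn=15):
    k=cv2.inRange(hsv,np.array(lo),np.array(hi)); r=np.zeros_like(k);x0,y0,x1,y1=roi;r[y0:y1,x0:x1]=k[y0:y1,x0:x1]
    n,l,s,c=cv2.connectedComponentsWithStats(r)
    return [(s[i,4],c[i],np.argwhere(l==i)[:,::-1]) for i in range(1,n) if s[i,4]>=mn]
print(hsv[238,386],hsv[245,433],hsv[181,224],hsv[190,260])
def rep(name,b,zz):
    for a,c,q in b:
        r=cv2.minAreaRect(plane(m,q,zz)[:,:2].astype(np.float32)*1000)
        dz=cloud(m,q,d[q[:,1],q[:,0]]);print(name,a,c.round(1),'rect',np.round(r[0],1),np.round(r[1],1),round(r[2],1),'z',np.median(dz[:,2]).round(4),plane(m,[c],zz)[0].round(4))
rep('blue',blobs((100,120,60),(125,255,255),(370,225,410,265)),.02)
rep('head',blobs((0,150,80),(8,255,255),(200,150,250,210)),.168)
rep('handle',blobs((0,150,60),(8,255,255),(295,190,320,220),8),.08)
rep('nest',blobs((9,150,100),(22,255,255),(240,175,300,225),8),.04)
rep('plate',blobs((0,0,0),(180,255,55),(240,175,330,235),30),.034)
g=blobs((0,0,150),(180,60,255),(250,185,292,215),50);rep('floor',g,.034)
c=np.hstack([cv2.resize(p[150:250,190:345],None,fx=3,fy=3),cv2.resize(p[222:272,365:415],None,fx=6,fy=6)]);save('crop1',c)
E
```

```text
[110 155 112] [ 19 121  63] [  1 214 148] [  9 145  67]
blue 312 [392.3 244.8] rect [ 435.4 -291.9] [62.3 39.2] 34.6 z 0.0204 [ 0.4352 -0.2914  0.02  ]
head 274 [222.8 180.3] rect [576.7 130.8] [41.4 39.9] 88.8 z 0.1679 [0.5771 0.1312 0.168 ]
handle 55 [308.  205.4] rect [532.2 -70.3] [19.3 17.8] 43.0 z 0.0797 [ 0.5319 -0.0697  0.08  ]
nest 52 [255.1 197.4] rect [562.4  58.6] [15.2 53.3] 77.4 z 0.0392 [0.5629 0.0615 0.04  ]
nest 51 [281.9 203.1] rect [547.9  -3.9] [14.4 53.2] 76.4 z 0.04 [ 0.5467 -0.0068  0.04  ]
plate 1168 [287.8 206.5] rect [544.7  -7.4] [164.1  76. ] 77.0 z 0.0338 [ 0.5388 -0.022   0.034 ]
floor 151 [271.  201.8] rect [555.   27.5] [54.8 36. ] 77.4 z 0.0346 [0.5518 0.0207 0.034 ]
```

View pics/crop1.png

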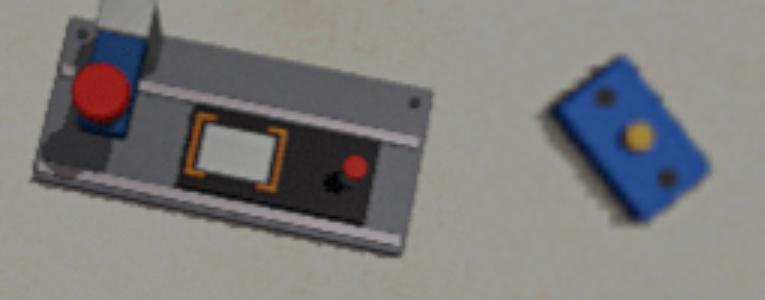

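The crop confirms a blue block with its brass bush standing proud. The measured sizes (62x39 bracket, 0.168 head, 0.08 handle) match the description. Press yaw is about -13°, the nest is at about (0.5545,0.0276), and the carriage is about 0.034 in.

```bash
cat >> h.py <<'E'
from scipy.spatial.transform import Rotation as Ro
def go(tgt,ydeg):
    """tool-frame shift and turn to stand pointing down at tgt with tool y at ydeg"""
    s=sense();R=Ro.from_rotvec(s['eef_rot']);y=np.radians(ydeg)
    yy=np.array([np.cos(y),np.sin(y),0]);zz=np.array([0,0,-1.]);T=Ro.from_matrix(np.c_[np.cross(yy,zz),yy,zz])
    sh=R.inv().apply(np.array(tgt)-s['position']);tu=(R.inv()*T).as_rotvec()
    print('t',s['t'],'shift',sh.round(4),'turn',tu.round(3))
E
python3 -c "
from h import *
go([.5,.1,.28],-5)"
```

```text
t 0.1 shift [-0.4314 -0.3528 -0.0304] turn [-1.000e-03  1.000e-03  1.293e+00]
```

```bash
python3 -m inch '[[-0.43,-0.353,-0.03,0,0,1.29,1],[-0.43,-0.353,-0.03,0,0,1.29,1],[-0.43,-0.353,-0.03,0,0,1.29,1],[-0.43,-0.353,-0.03,0,0,1.29,1],[-0.43,-0.353,-0.03,0,0,1.29,1],[-0.43,-0.353,-0.03,0,0,1.29,1],[-0.43,-0.353,-0.03,0,0,1.29,1],[-0.43,-0.353,-0.03,0,0,1.29,1],[-0.43,-0.353,-0.03,0,0,1.29,1],[-0.43,-0.353,-0.03,0,0,1.29,1],[-0.43,-0.353,-0.03,0,0,1.29,1],[-0.43,-0.353,-0.03,0,0,1.29,1]]'
python3 -c "
from h import *
print(sense()['joint_pos'])
go([.435,-.2915,.15],-55)"
```

```text
t: 1.3
position: [0.5015, 0.0934, 0.2801]
eef_rot: [2.321, 2.11, -0.001]
wrist_force: [-0.2, 0.8, -0.3]
width: 0.0881
finger_force: 0.0
[-0.36578501  0.49898324  0.13752346  1.88173263 -0.08867176  0.76506549
 -0.27600308]
t 1.3 shift [-0.389  -0.0301  0.1313] turn [0.004 0.002 0.865]
```

```bash
python3 -m inch '[[-0.389,-0.03,0.13,0,0,0.865,1],[-0.389,-0.03,0.13,0,0,0.865,1],[-0.389,-0.03,0.13,0,0,0.865,1],[-0.389,-0.03,0.13,0,0,0.865,1],[-0.389,-0.03,0.13,0,0,0.865,1],[-0.389,-0.03,0.13,0,0,0.865,1],[-0.389,-0.03,0.13,0,0,0.865,1],[-0.389,-0.03,0.13,0,0,0.865,1],[-0.389,-0.03,0.13,0,0,0.865,1],[-0.389,-0.03,0.13,0,0,0.865,1],[-0.389,-0.03,0.13,0,0,0.865,1]]'
python3 - <<'E'
from h import *
m=camera_model('wrist');p,d=camera('wrist');save('w1',p)
hsv=cv2.cvtColor(p,cv2.COLOR_RGB2HSV)
k=cv2.inRange(hsv,np.array((100,120,50)),np.array((125,255,255)))
n,l,s,c=cv2.connectedComponentsWithStats(k)
for i in range(1,n):
    if s[i,4]>300:
        q=np.argwhere(l==i)[:,::-1];P=plane(m,q,.02);r=cv2.minAreaRect(P[:,:2].astype(np.float32)*1000);print(s[i],r,np.median(cloud(m,q,d[q[:,1],q[:,0]])[:,2]))
print(sense()['joint_pos'])
E
```

```text
t: 2.4
position: [0.4368, -0.2823, 0.1496]
eef_rot: [-2.988, -0.964, -0.001]
wrist_force: [1.4, 0.5, 0.4]
width: 0.0883
finger_force: 0.0
[ 265  172   44   68 2490] ((437.2925720214844, -290.658447265625), (62.70852279663086, 38.43867492675781), 35.76199722290039) 0.018883775851813597
[ 0.36325568  0.72200804  0.20155054  1.98397931 -0.3038729   0.46498197
 -0.15687824]
```

View pics/w1.png

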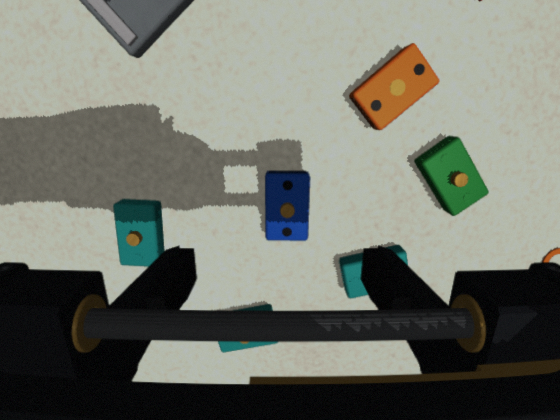

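The wrist view shows the blue bracket at (287,206), with its long axis square to the jaw line. Turquoise at (138,232) and (372,270) lie outside the fingers. The fit agrees with the top view, so I descend.

```bash
python3 -c "
from h import *
go([.4365,-.291,.014],-54.5)"
```

```text
t 2.45 shift [-0.0061  0.0073  0.1358] turn [-0.001 -0.001  0.006]
```

```bash
python3 -m inch '[[-0.006,0.007,0.05,0,0,0,1],[-0.006,0.007,0.08,0,0,0,1],[-0.006,0.007,0.08,0,0,0,1],[-0.006,0.007,0.08,0,0,0,1]]'
python3 -c "
from h import *
go([.4365,-.291,.014],-54.5)"
```

```text
t: 2.85
position: [0.4362, -0.2919, 0.0703]
eef_rot: [-2.989, -0.965, -0.001]
wrist_force: [0.3, 0.0, 1.4]
width: 0.0881
finger_force: 0.0
t 2.85 shift [ 0.0007 -0.0005  0.0563] turn [-0.001 -0.001  0.005]
```

```bash
python3 -m inch '[[0,0,0.03,0,0,0.005,1],[0,0,0.05,0,0,0.005,1],[0,0,0.056,0,0,0.005,1],[0,0,0.056,0,0,0.005,1],[0,0,0.056,0,0,0.005,0.4],[0,0,0.056,0,0,0.005,0.4],[0,0,0.056,0,0,0.005,0.4],[0,0,0.056,0,0,0.005,0.4],[0,0,0.056,0,0,0.005,0.4],[0,0,0.056,0,0,0.005,0.4]]' 20
python3 -m inch '[[0,0,0,0,0,0,0.3],[0,0,0,0,0,0,0.3],[0,0,0,0,0,0,0.3],[0,0,0,0,0,0,0.3]]' 20
```

```text
t: 3.85
position: [0.4354, -0.2936, 0.0137]
eef_rot: [-2.993, -0.953, -0.0]
wrist_force: [0.5, 0.9, 0.2]
width: 0.0423
finger_force: 0.0
t: 4.25
position: [0.4354, -0.2936, 0.0137]
eef_rot: [-2.993, -0.953, -0.0]
wrist_force: [-0.5, -0.1, 1.8]
width: 0.0399
finger_force: 20.0
```

```bash
python3 -m inch '[[0,0,-0.03,0,0,0,0.3],[0,0,-0.08,0,0,0,0.3],[0,0,-0.13,0,0,0,0.3],[0,0,-0.13,0,0,0,0.3],[0,0,-0.13,0,0,0,0.3]]' 25
python3 -c "
from h import *
go([.5545,.0276,.14],-13)"
```

```text
t: 4.75
position: [0.4359, -0.2936, 0.1445]
eef_rot: [2.992, 0.954, 0.002]
wrist_force: [-0.3, -0.0, -1.8]
width: 0.0398
finger_force: 25.0
t 4.75 shift [ 0.2826 -0.1934  0.0045] turn [ 0.002 -0.    -0.727]
```

```bash
python3 -m inch '[[0.283,-0.193,0.005,0,0,-0.727,0.3],[0.283,-0.193,0.005,0,0,-0.727,0.3],[0.283,-0.193,0.005,0,0,-0.727,0.3],[0.283,-0.193,0.005,0,0,-0.727,0.3],[0.283,-0.193,0.005,0,0,-0.727,0.3],[0.283,-0.193,0.005,0,0,-0.727,0.3],[0.283,-0.193,0.005,0,0,-0.727,0.3],[0.283,-0.193,0.005,0,0,-0.727,0.3],[0.283,-0.193,0.005,0,0,-0.727,0.3],[0.283,-0.193,0.005,0,0,-0.727,0.3]]'
python3 - <<'E'
from h import *
m=camera_model('wrist');p,d=camera('wrist');save('w2',p)
s=sense();print(s['position'],s['eef_rot'])
hsv=cv2.cvtColor(p,cv2.COLOR_RGB2HSV)
z=s['position'][2]-.0137+.02
def rep(lo,hi,zz,mn,zr):
    k=cv2.inRange(hsv,np.array(lo),np.array(hi));n,l,st,c=cv2.connectedComponentsWithStats(k)
    for i in range(1,n):
        if st[i,4]>mn:
            q=np.argwhere(l==i)[:,::-1];P=plane(m,q,zz);r=cv2.minAreaRect(P[:,:2].astype(np.float32)*1000);print(lo,st[i],np.round(r[0],1),np.round(r[1],1),round(r[2],1),np.median(cloud(m,q,d[q[:,1],q[:,0]])[:,2]).round(4))
rep((100,120,40),(125,255,255),z,200,0)
rep((9,120,80),(22,255,255),.04,60,0)
rep((15,120,50),(30,255,255),z+.007,30,0)
rep((0,150,60),(8,255,255),.08,100,0)
E
```

```text
t: 5.75
position: [0.5533, 0.0259, 0.1374]
eef_rot: [-2.46, -1.953, 0.005]
wrist_force: [-0.5, -0.5, -0.8]
width: 0.0403
finger_force: 25.0
[0.5534712  0.02547804 0.13781283] [-2.46094447 -1.95190524  0.00436662]
(100, 120, 40) [ 232    0  182   88 7039] [592.1 121.4] [31.2 68.8] 77.9 0.124
(100, 120, 40) [ 235  205   88  107 7823] [555.7  36.9] [54.1 38.9] 77.0 0.1427
(9, 120, 80) [244 158  72  23 689] [561.7  59.8] [16.9 54.1] 76.9 0.0388
(9, 120, 80) [265 269  27  30 524] [537.1 -38.6] [23.1 24.6] 31.9 0.1497
(9, 120, 80) [166 302   9  53 218] [430.7 -60.9] [59.3  7.4] 70.1 0.2099
(9, 120, 80) [383 302   8  53 221] [ 624.3 -105.8] [59.2  6.6] 83.7 0.2099
(15, 120, 50) [308 159   9   8  51] [578.9  79.4] [2.7 3.1] 32.8 0.0389
(15, 120, 50) [265 269  27  30 640] [553.9  29.6] [14.8 11.6] 77.0 0.1496
(15, 120, 50) [166 296  21  60 624] [500.9  17.4] [35.3  8.7] 66.7 0.2078
(15, 120, 50) [371 296  21  60 625] [596.5  -4.7] [35.   8.7] 87.1 0.2077
(15, 120, 50) [ 146  365  345   19 3039] [562.9 -28.2] [  9.7 180.9] 77.0 0.2165
(0, 150, 60) [ 208    0  143   83 9233] [579.6 138.4] [43.8 79.1] 76.9 0.167
(0, 150, 60) [268 341  24  15 306] [532.  -68.5] [13.6 17.7] 77.0 0.0791
(0, 150, 60) [482 350  22  28 354] [ 697.  -129.6] [29.1 15.8] 78.1 0.0135
```

View pics/w2.png

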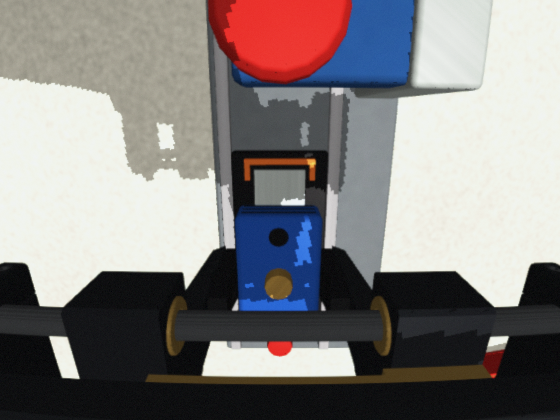

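The bracket is held, with its bush at (278,286) about 3 mm ahead of the TCP along press y. The nest's far rim is at (280,163) and in line. I descend with that correction.

```bash
python3 -c "
from h import *
go([.5542,.0248,.064],-13)"; python3 -m inch '[[-0.0005,0.001,0.03,0,0,0,0.3],[-0.0005,0.001,0.06,0,0,0,0.3],[-0.0005,0.001,0.074,0,0,0,0.3],[-0.0005,0.001,0.074,0,0,0,0.3],[-0.0005,0.001,0.074,0,0,0,0.3]]'
python3 -c "
from h import *
go([.5542,.0248,.0485],-13)"
```

```text
t 5.8 shift [-0.0004  0.001   0.0738] turn [-0.002  0.002 -0.003]
t: 6.3
position: [0.5556, 0.0261, 0.0651]
eef_rot: [2.46, 1.954, -0.0]
wrist_force: [-0.2, 0.1, -0.7]
width: 0.0398
finger_force: 25.0
t 6.3 shift [-0.0015 -0.0011  0.0166] turn [ 0.     0.    -0.001]
```

```bash
python3 -m inch '[[-0.0015,-0.001,0.004,0,0,0,0.3],[-0.0015,-0.001,0.008,0,0,0,0.3],[-0.0015,-0.001,0.012,0,0,0,0.3],[-0.0015,-0.001,0.016,0,0,0,0.3],[-0.0015,-0.001,0.016,0,0,0,0.3]]'
python3 - <<'E'
from h import *
p,d=camera('top');save('t2',cv2.resize(p[150:250,190:345],None,fx=5,fy=5))
E
```

```text
t: 6.8
position: [0.5539, 0.0257, 0.0482]
eef_rot: [-2.458, -1.955, 0.001]
wrist_force: [0.3, -0.8, 0.2]
width: 0.0397
finger_force: 25.0
```

No contact force at z 0.048, so the bracket is inside the rim. I release and rise.

```bash
python3 -m inch '[[0,0,0,0,0,0,0.8],[0,0,0,0,0,0,0.8],[0,0,0,0,0,0,0.8],[0,0,0,0,0,0,0.8],[0,0,0,0,0,0,0.8],[0,0,-0.03,0,0,0,0.8],[0,0,-0.08,0,0,0,0.8],[0,0,-0.1,0,0,0,0.8],[0,0,-0.1,0,0,0,0.8]]'
python3 - <<'E'
from h import *
m=camera_model('wrist');p,d=camera('wrist')
hsv=cv2.cvtColor(p,cv2.COLOR_RGB2HSV)
def rep(lo,hi,zz,mn):
    k=cv2.inRange(hsv,np.array(lo),np.array(hi));n,l,st,c=cv2.connectedComponentsWithStats(k)
    for i in range(1,n):
        if st[i,4]>mn:
            q=np.argwhere(l==i)[:,::-1];P=plane(m,q,zz);r=cv2.minAreaRect(P[:,:2].astype(np.float32)*1000);C=cloud(m,q,d[q[:,1],q[:,0]])[:,2];print(lo[0],st[i],np.round(r[0],1),np.round(r[1],1),round(r[2],1),np.percentile(C,[10,50,90]).round(4))
rep((100,120,40),(125,255,255),.054,600)
rep((0,150,60),(8,255,255),.08,100)
rep((9,120,60),(22,255,255),.04,100)
save('w3',p); go([.532,-.07,.15],-13)
E
```

```text
t: 7.75
position: [0.5563, 0.0256, 0.1518]
eef_rot: [2.456, 1.953, 0.008]
wrist_force: [0.5, -0.0, 0.6]
width: 0.0704
finger_force: 0.0
100 [ 280    2  115   89 6094] [623.5 134.6] [57.7 78.3] 76.9 [0.1225 0.124  0.125 ]
100 [ 249  170   52   79 3548] [554.5  28.2] [64.8 39.9] 76.9 [0.0515 0.0529 0.0538]
0 [ 209    0  125   87 8848] [579. 141.] [49.5 74.7] 77.0 [0.1653 0.167  0.168 ]
9 [241 156  68  22 593] [561.8  60. ] [17.  54.3] 76.9 [0.0334 0.0389 0.0399]
9 [267 206  16  16 185] [552.9  21. ] [12.2 13. ] 30.6 [0.0591 0.06   0.0608]
9 [243 228   9  21 144] [524.3   5. ] [18.7  7. ] 76.9 [0.0328 0.0385 0.0396]
9 [299 228   8  20 128] [571.3  -5.5] [17.8  6.1] 78.2 [0.0336 0.0387 0.0397]
9 [436 297  16  56 321] [ 688.9 -129.6] [69.3 14.1] 89.0 [0.22   0.2244 0.2257]
9 [105 298  16  55 317] [371.8 -55.1] [67.1 14.4] 65.9 [0.2195 0.2237 0.2252]
9 [ 212  362  336   22 2704] [ 628.6 -179.3] [ 18.6 369.9] 76.5 [0.2295 0.2311 0.2323]
t 7.8 shift [-0.0984 -0.0009 -0.0001] turn [ 0.003 -0.001 -0.   ]
```

View pics/w3.png

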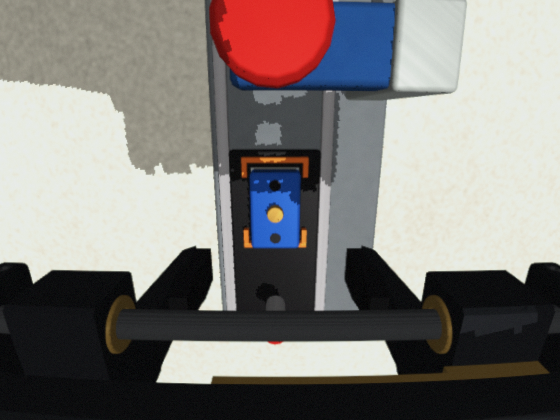

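The bracket lies flat in the nest at (275,208), with its top at 0.053 all over. Next is the handle.

```bash
python3 -m inch '[[-0.05,-0.001,0,0,0,0,0.8],[-0.0985,-0.001,0,0,0,0,0.8],[-0.0985,-0.001,0,0,0,0,0.8],[-0.0985,-0.001,0,0,0,0,0.8],[-0.0985,-0.001,0.04,0,0,0,0.8],[-0.0985,-0.001,0.06,0,0,0,0.8],[-0.0985,-0.001,0.06,0,0,0,0.8],[-0.0985,-0.001,0.06,0,0,0,0.8]]'
python3 -c "
from h import *
go([.532,-.0697,.058],-13)"
```

```text
t: 8.6
position: [0.531, -0.0686, 0.0883]
eef_rot: [-2.455, -1.957, 0.001]
wrist_force: [0.0, -0.1, -0.6]
width: 0.0704
finger_force: 0.0
t 8.6 shift [-0.0009  0.0013  0.0303] turn [-0.001 -0.001  0.002]
```

```bash
python3 -m inch '[[-0.001,0.001,0.015,0,0,0,0.8],[-0.001,0.001,0.03,0,0,0,0.8],[-0.001,0.001,0.03,0,0,0,0.8],[-0.001,0.001,0.03,0,0,0,0],[-0.001,0.001,0.03,0,0,0,0],[-0.001,0.001,0.03,0,0,0,0],[-0.001,0.001,0.03,0,0,0,0],[-0.001,0.001,0.03,0,0,0,0],[-0.001,0.001,0.03,0,0,0,0],[-0.001,0.001,0.03,0,0,0,0],[-0.001,0.001,0.03,0,0,0,0]]' 20
python3 -c "
from h import *
u=np.array([.2215,.9752,0]);go(np.array([.532,-.0697,.0585])+u*.107,-13)"
```

```text
t: 9.7
position: [0.5314, -0.0712, 0.0587]
eef_rot: [-2.458, -1.955, 0.001]
wrist_force: [0.0, 0.5, 2.1]
width: 0.0176
finger_force: 20.0
t 9.7 shift [ 0.1086 -0.0002  0.0003] turn [-0.001 -0.    -0.   ]
```

```bash
python3 -m inch '[[0.005,0,0,0,0,0,0],[0.015,0,0,0,0,0,0],[0.026,0,0,0,0,0,0],[0.038,0,0,0,0,0,0],[0.05,0,0,0,0,0,0],[0.062,0,0,0,0,0,0],[0.074,0,0,0,0,0,0],[0.085,0,0,0,0,0,0],[0.093,0,0,0,0,0,0],[0.099,0,0,0,0,0,0],[0.103,0,0,0,0,0,0],[0.103,0,0,0,0,0,0]]'
python3 -m inch '[[0.001,0,0,0,0,0,0],[0.002,0,0,0,0,0,0],[0.003,0,0,0,0,0,0],[0.004,0,0,0,0,0,0],[0.005,0,0,0,0,0,0],[0.005,0,0,0,0,0,0]]'
```

```text
t: 10.9
position: [0.555, 0.0305, 0.0587]
eef_rot: [-2.457, -1.956, -0.001]
wrist_force: [-3.5, 1.2, 4.4]
width: 0.0174
finger_force: 20.0
t: 11.5
position: [0.5554, 0.0323, 0.0587]
eef_rot: [2.46, 1.953, -0.003]
wrist_force: [-2.9, -3.4, 6.0]
width: 0.0175
finger_force: 20.0
```

```bash
python3 -m inch '[[0.002,0,0,0,0,0,0],[0.004,0,0,0,0,0,0],[0.004,0,0,0,0,0,0],[0.004,0,0,0,0,0,0]]'
```

```text
t: 11.9
position: [0.5554, 0.0325, 0.0587]
eef_rot: [2.461, 1.948, -0.009]
wrist_force: [-4.1, -9.7, 6.1]
width: 0.0171
finger_force: 20.0
```

```bash
python3 -m inch '[[-0.003,0,0,0,0,0,0.6],[-0.006,0,0,0,0,0,0.6],[-0.006,0,0,0,0,0,0.6],[-0.006,0,0,0,0,0,0.6],[-0.006,0,-0.03,0,0,0,0.6],[-0.006,0,-0.08,0,0,0,0.6],[-0.006,0,-0.13,0,0,0,0],[-0.006,0,-0.16,0,0,0,0],[-0.006,0,-0.16,0,0,0,0],[-0.006,0,-0.16,0,0,0,0]]'
python3 - <<'E'
from h import *
m=camera_model('top');p,d=camera('top')
hsv=cv2.cvtColor(p,cv2.COLOR_RGB2HSV);k=cv2.inRange(hsv,np.array((0,150,60)),np.array((8,255,255)))
n,l,st,c=cv2.connectedComponentsWithStats(k)
for i in range(1,n):
    if st[i,4]>15 and c[i][0]<345: print(st[i],plane(m,[c[i]],.168)[0],plane(m,[c[i]],.08)[0])
print(sense()['position']);go([.577,.131,.205],-13)
E
```

```text
t: 12.9
position: [0.5558, 0.0326, 0.219]
eef_rot: [2.458, 1.957, 0.002]
wrist_force: [0.1, -0.5, 0.3]
width: 0.0233
finger_force: 0.0
[214 172  11   9  38] [0.59012    0.14267603 0.168     ] [0.61371775 0.15261047 0.08      ]
[0.55503927 0.03246914 0.21791323]
t 12.95 shift [ 0.1009 -0.0007  0.0129] turn [-0.001 -0.     0.001]
```

```bash
python3 - <<'E'
from h import *
m=camera_model('scene');p,d=camera('scene')
hsv=cv2.cvtColor(p,cv2.COLOR_RGB2HSV);k=cv2.inRange(hsv,np.array((0,140,60)),np.array((8,255,255)))
n,l,st,c=cv2.connectedComponentsWithStats(k)
for i in range(1,n):
    if st[i,4]>15 and 220<c[i][0]<345 and c[i][1]<300: 
        q=np.argwhere(l==i)[:,::-1];C=cloud(m,q,d[q[:,1],q[:,0]]);print(st[i],C.mean(0),plane(m,[c[i]],.076)[0])
save('s2',cv2.resize(p[170:300,210:350],None,fx=4,fy=4))
E
python3 -m inch '[[0.05,0,0,0,0,0,0],[0.1,0,0,0,0,0,0],[0.1,0,0.013,0,0,0,0],[0.1,0,0.013,0,0,0,0],[0.1,0,0.013,0,0,0,0],[0.1,0,0.013,0,0,0,0]]' 30
```

```text
[294 188  15  12 104] [0.58922657 0.1206028  0.17109974] [0.53085437 0.20497115 0.076     ]
[271 225   8   6  36] [0.55292644 0.03900385 0.07338695] [0.55444809 0.0371109  0.076     ]
t: 13.6
position: [0.578, 0.1273, 0.2055]
eef_rot: [2.461, 1.952, -0.002]
wrist_force: [0.2, -0.5, -0.4]
width: 0.0007
finger_force: 0.0
```

View pics/s2.png

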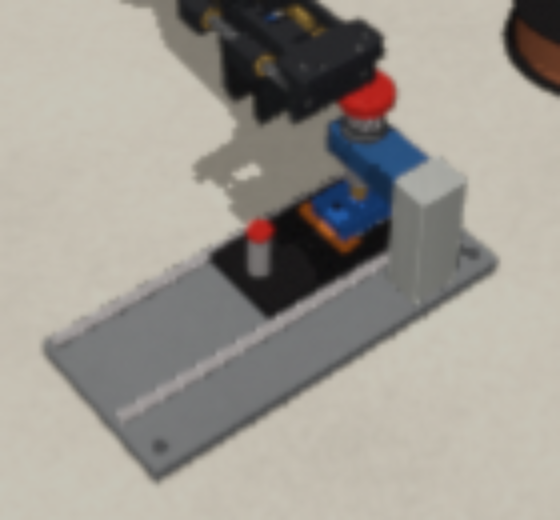

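The carriage is home: handle at (260,232) in the crop, with the bush under the plunger. Next I press the head.

```bash
python3 -m inch '[[0.003,0,0.01,0,0,0,0],[0.003,0,0.018,0,0,0,0],[0.003,0,0.024,0,0,0,0],[0.003,0,0.028,0,0,0,0],[0.003,0,0.031,0,0,0,0],[0.003,0,0.034,0,0,0,0],[0.003,0,0.037,0,0,0,0],[0.003,0,0.04,0,0,0,0],[0.003,0,0.042,0,0,0,0],[0.003,0,0.043,0,0,0,0],[0.003,0,0.044,0,0,0,0]]'
```

```text
t: 14.7
position: [0.5784, 0.132, 0.1631]
eef_rot: [-2.459, -1.955, 0.0]
wrist_force: [-5.2, -1.1, 14.6]
width: 0.0003
finger_force: 7.1
```

```bash
python3 -m inch '[[0,0,0.001,0,0,0,0],[0,0,0.002,0,0,0,0],[0,0,0.002,0,0,0,0],[0,0,0.002,0,0,0,0]]'; python3 -m inch '[[0,0,0.001,0,0,0,0],[0,0,0.002,0,0,0,0],[0,0,0.002,0,0,0,0],[0,0,0.002,0,0,0,0]]'
```

```text
t: 15.1
position: [0.5784, 0.1321, 0.1615]
eef_rot: [-2.459, -1.955, -0.0]
wrist_force: [-5.0, -1.5, 16.1]
width: 0.0009
finger_force: 7.8
t: 15.5
position: [0.5784, 0.132, 0.1613]
eef_rot: [-2.459, -1.954, -0.001]
wrist_force: [-9.3, -1.0, 28.9]
width: 0.0009
finger_force: 14.7
```

The head is at its stop: force jumped to 29 N with no further motion. I let it rise.

```bash
python3 -m inch '[[0,0,-0.004,0,0,0,0],[0,0,-0.01,0,0,0,0],[0,0,-0.017,0,0,0,0],[0,0,-0.026,0,0,0,0],[0,0,-0.05,0,0,0,0],[0,0,-0.06,0,0,0,0],[0,0,-0.06,0,0,0,0]]'
python3 -c "
from h import *
go([.5554,.0325,.225],-13)"
```

```text
t: 16.2
position: [0.58, 0.1325, 0.219]
eef_rot: [2.458, 1.955, 0.005]
wrist_force: [0.2, 0.5, -0.7]
width: 0.0006
finger_force: 0.0
t 16.2 shift [-0.1029 -0.0014 -0.0061] turn [ 0.003 -0.002 -0.   ]
```

```bash
python3 -m inch '[[-0.05,-0.0015,0,0,0,0,0.7],[-0.1,-0.0015,0,0,0,0,0.7],[-0.103,-0.0015,0,0,0,0,0.7],[-0.103,-0.0015,0,0,0,0,0.7],[-0.103,-0.0015,0.04,0,0,0,0.7],[-0.103,-0.0015,0.08,0,0,0,0.7],[-0.103,-0.0015,0.12,0,0,0,0.7],[-0.103,-0.0015,0.13,0,0,0,0.7],[-0.103,-0.0015,0.13,0,0,0,0.7]]'
python3 -c "
from h import *
go([.5554,.0325,.0585],-13)"
```

```text
t: 17.1
position: [0.5533, 0.0338, 0.0862]
eef_rot: [-2.455, -1.956, 0.003]
wrist_force: [0.7, -0.5, 0.0]
width: 0.0613
finger_force: 0.0
t 17.1 shift [-0.0008  0.0024  0.0277] turn [-0.003  0.     0.002]
```

```bash
python3 -m inch '[[-0.001,0.002,0.015,0,0,0,0.7],[-0.001,0.002,0.0275,0,0,0,0.7],[-0.001,0.002,0.0275,0,0,0,0.7],[-0.001,0.002,0.0275,0,0,0,0],[-0.001,0.002,0.0275,0,0,0,0],[-0.001,0.002,0.0275,0,0,0,0],[-0.001,0.002,0.0275,0,0,0,0],[-0.001,0.002,0.0275,0,0,0,0],[-0.001,0.002,0.0275,0,0,0,0],[-0.001,0.002,0.0275,0,0,0,0]]' 20
python3 -m inch '[[-0.004,0,0,0,0,0,0],[-0.012,0,0,0,0,0,0],[-0.022,0,0,0,0,0,0],[-0.034,0,0,0,0,0,0],[-0.046,0,0,0,0,0,0],[-0.058,0,0,0,0,0,0],[-0.07,0,0,0,0,0,0],[-0.082,0,0,0,0,0,0],[-0.094,0,0,0,0,0,0],[-0.104,0,0,0,0,0,0],[-0.112,0,0,0,0,0,0],[-0.118,0,0,0,0,0,0]]'
python3 -m inch '[[-0.004,0,0,0,0,0,0],[-0.008,0,0,0,0,0,0],[-0.012,0,0,0,0,0,0],[-0.016,0,0,0,0,0,0],[-0.018,0,0,0,0,0,0],[-0.02,0,0,0,0,0,0],[-0.021,0,0,0,0,0,0],[-0.021,0,0,0,0,0,0]]'
```

```text
t: 18.1
position: [0.5551, 0.0311, 0.0603]
eef_rot: [-2.458, -1.955, 0.001]
wrist_force: [-2.4, 0.3, 3.3]
width: 0.0172
finger_force: 19.9
t: 19.3
position: [0.5281, -0.086, 0.0603]
eef_rot: [-2.46, -1.953, 0.002]
wrist_force: [-2.7, 3.2, 5.4]
width: 0.0175
finger_force: 19.9
t: 20.1
position: [0.5236, -0.1054, 0.0603]
eef_rot: [-2.459, -1.954, 0.001]
wrist_force: [-2.7, 4.2, 5.2]
width: 0.0172
finger_force: 19.9
```

```bash
python3 -m inch '[[-0.002,0,0,0,0,0,0],[-0.004,0,0,0,0,0,0],[-0.004,0,0,0,0,0,0],[-0.004,0,0,0,0,0,0]]'
```

```text
t: 20.5
position: [0.5236, -0.1055, 0.0602]
eef_rot: [-2.453, -1.956, -0.004]
wrist_force: [-1.4, 10.2, 5.9]
width: 0.0177
finger_force: 19.9
```

The out stop is reached after 140 mm of travel. I release, rise and check.

```bash
python3 -m inch '[[0.001,0,0,0,0,0,0.7],[0.001,0,0,0,0,0,0.7],[0.001,0,0,0,0,0,0.7],[0.001,0,0,0,0,0,0.7],[0.001,0,-0.03,0,0,0,0.7],[0.001,0,-0.08,0,0,0,0.7],[0.001,0,-0.11,0,0,0,0.7],[-0.03,0,-0.11,0,0,0,0.7],[-0.03,0,-0.11,0,0,0,0.7],[-0.03,0,-0.11,0,0,0,0.7]]'
python3 - <<'E'
from h import *
m=camera_model('wrist');p,d=camera('wrist');save('w4',p)
hsv=cv2.cvtColor(p,cv2.COLOR_RGB2HSV)
def rep(lo,hi,zz,mn):
    k=cv2.inRange(hsv,np.array(lo),np.array(hi));n,l,st,c=cv2.connectedComponentsWithStats(k)
    for i in range(1,n):
        if st[i,4]>mn:
            q=np.argwhere(l==i)[:,::-1];r=cv2.minAreaRect(plane(m,q,zz)[:,:2].astype(np.float32)*1000);C=cloud(m,q,d[q[:,1],q[:,0]]);print(lo[0],st[i],np.round(r[0],1),np.round(r[1],1),round(r[2],1),np.percentile(C[:,2],[10,50,90]).round(4))
rep((100,120,40),(125,255,255),.054,600)
rep((9,100,50),(28,255,255),.04,60)
m=camera_model('top');p,d=camera('top');hsv=cv2.cvtColor(p,cv2.COLOR_RGB2HSV);print('top')
rep((0,150,60),(8,255,255),.168,30)
E
```

```text
t: 21.5
position: [0.5165, -0.1388, 0.1702]
eef_rot: [2.461, 1.952, -0.001]
wrist_force: [0.3, 1.0, -0.3]
width: 0.0618
finger_force: 0.0
100 [ 250    0   55   77 3798] [545.2 -12.5] [52.6 40.1] 77.1 [0.0516 0.053  0.0541]
9 [270  22  16  17 210] [547.4  -3.6] [11.5 11.7] 76.9 [0.0525 0.0536 0.0546]
9 [243  61  69  24 694] [539.9 -34.1] [17.4 54.6] 77.2 [0.0332 0.0389 0.0402]
9 [504 216  11  11 102] [ 725.9 -207.4] [10.1 10.9] 76.6 [0.0136 0.0146 0.0155]
9 [464 222   7  11  62] [ 684.  -203.4] [10.6  5.9] 87.6 [0.0133 0.0143 0.0151]
9 [483 226  11  14  69] [ 705.6 -213.9] [ 7.8 14.5] 41.2 [0.0039 0.012  0.0146]
9 [511 231  18  15 163] [ 737.1 -227.4] [11.5 20.9] 44.4 [0.006  0.0136 0.0151]
9 [468 238  16  14 145] [ 691.  -224.2] [11.2 18.9] 51.7 [0.0065 0.014  0.0151]
9 [507 269  17  15 147] [ 733.1 -269.1] [11.2 22.4] 36.9 [0.0061 0.0137 0.015 ]
9 [122 298  16  56 329] [ 332.8 -235.8] [73.7 14.7] 65.8 [0.2378 0.2422 0.2438]
9 [421 298  14  56 320] [ 639.1 -307.6] [73.4 12.8] 88.0 [0.2382 0.2424 0.2439]
9 [331 300  19  11 168] [ 552.5 -258.7] [11.9 19. ] 76.2 [0.0042 0.0134 0.1803]
9 [ 193  363  339   21 2859] [ 569.7 -359.6] [ 20.1 396.1] 76.8 [0.2474 0.2492 0.2504]
top
0 [353 121  45  23 548] [ 689.  -226.4] [105.7  47.6] 84.9 [0.0015 0.0068 0.0277]
0 [214 172  19  19 284] [575.5 130.8] [41.4 42.3] 88.8 [0.1649 0.1677 0.1701]
0 [317 204   9   9  55] [508.5 -90.2] [18.1 16.5] 61.8 [0.0478 0.079  0.0819]
```

View pics/w4.png

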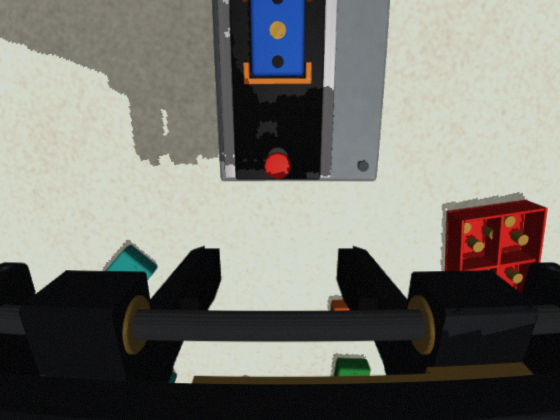

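The bush top is 0.5 mm above the bracket's top, as the press should leave it. The bracket lies flat in the nest, the head is back at 0.168, and the carriage is at its out stop.

```bash
python3 -c "
from cell import job_done
print(job_done())"
```

```text
the job is handed in; nothing more can be done
None
```

Job handed in at about 21.6 s of the 64 s allowed: the bush is pressed to about 0.5 mm proud, the plunger head is back up, and the carriage is fully out with the blue bracket flat in the nest; I steered clear of the bystanders but didn't re-measure them.

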